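# Release and push out the filter slide of the bench suction unit

## Robot

A 6-joint arm with a two-finger parallel gripper is mounted at the origin on a cart in front of the work surface, level with it; the furniture and walls round the work are solid. World frame = base frame: x ahead of the robot, y to its left, z up, the work surface at z = 0. Lengths are in m, angles in rad, forces in N, time in s.
With the tool pointing down it reaches from about 0.35 to 0.975 m from the base axis. Payload 7.1 kg.
Tool frame: the origin (TCP) lies midway between the tips of the shut fingers; the grasp point (between the pads) lies 19 mm behind it; z points along the fingers, x is the direction in which the jaws open and shut, and the axes are right-handed (so a half turn about z gives the same grasp; the last joint's range is limited). The gripper opens to 88 mm and grips with 3 to 60 N. Pads are 20 mm wide; open, the fingers measure 115 mm over their backs; the gripper's body (75 mm by 178 mm) begins 61 mm behind the grasp point.
Start: joints at [-1.183, 0.423, 1.63, -0, 1.089, -0.019], TCP at [0.247, -0.574, 0.185] pointing down, gripper open.
Joint ranges: [-3, 3], [-0.9, 2.11], [0.09, 2.58], [-1.31, 4.45], [0.11, 2.69], [-2.54, 2.54]. Speed limits (rad/s): [2.39, 2.39, 3.01, 3.14, 3.14, 3.14].

## Interface

Orientations are given as a unit quaternion [w, x, y, z].
In Python, from station import move_pose, movel, movej, command_gripper, wait, inverse_kinematics, read_camera, camera_info, MotionError, job_done, get_time, get_joint_pos, get_qvel, get_effort, get_tcp_pos, get_ee_rot, get_ft_force, get_ft_torque, get_grip_width gives the robot as it stands. Calls block until the motion is done:
- move_pose(position, orientation): joint-space move of the TCP to a pose.
- movel(position, frame=None, v=0.15, until_force=None): straight line of the TCP; frame=None keeps the orientation; v is the mean speed in m/s. With until_force (N) it stops when the force on the tool has changed by that much, and returns True; else False.
- movej(angles): joint-space move.
- command_gripper(opening): opening from 0.0 (shut) to 1.0 (fully open); the grip force is fixed at half the most; returns when the fingers have stopped.
- wait(seconds).
- inverse_kinematics(position, orientation): joint angles nearest the present ones, or None.
- read_camera(name): name is "side" or "top" or "wrist"; returns the picture (480x640x3 uint8, red, green, blue); there is no depth.
- camera_info(name): a dict with "intrinsics" (3x3 intrinsics, pixels), "dist" ([k1, k2, p1, p2, k3] as OpenCV has them; the pictures are not rectified), "T" (4x4, takes a point from camera to world coordinates); the wrist camera has in their place "tool_from_camera" (4x4, takes a point from camera to tool coordinates, whose origin is the TCP and whose axes are the tool frame's). Camera axes: x right, y up, looking along -z (the intrinsics and any distortion apply to the point x, -y, -z); pixel columns grow to the right and rows downward; lengths in m; the calibration is good to about 2 mm. A picture is of the moment at which its call begins: read the wrist's pose just before it. camera_info takes no time and is no camera call.
A pose or a line that the arm cannot do raises MotionError and nothing moves.
- job_done(): hands the job in, once; it reports no verdict.
Readings, each from a call of its own:
- get_time(): time.
- get_joint_pos(): joint angles.
- get_qvel(): joint speeds.
- get_effort(): joint torques, N m.
- get_tcp_pos(): TCP position.
- get_ee_rot(): TCP orientation.
- get_ft_force(): force on the tool from outside, world axes, zero at the start.
- get_ft_torque(): the same for the moment, N m.
- get_grip_width(): opening from 0.0 (shut) to 1.0 (fully open).
Only numpy, scipy, OpenCV 4.12 (cv2) and the standard library are available. Lean on these libraries where they do the work, as an engineer would, in place of code of your own. Each camera call takes 0.05 s, during which the arm holds its last target.

## Task

The filter slide of the bench suction unit is locked by a sprung red release button at the bottom of the square well in the blue block on the slide. Take the pin tool from its stand, reach square into the leaning well, hold the button down with it and, keeping it down, push the filter slide fully out to the unit's right-hand side; then put the pin tool back upright in its stand. Press gently, without forcing anything, and leave the other things on the bench where they are.

Things in the scene. Friction and masses are not known exactly. Their poses are not given: they have to be found in the camera images.
- suction_unit: Fixed light grey wedge 176 deep (own x) x 186 wide x 126 mm high; origin under its centre on the bench. Own -x is its low front, turned towards the robot's left; own -y is its right-hand side. The front face slopes up from 30 mm high at own x -85 mm to 121 mm at own x +45 mm: 35 degrees from level. Two rails along own y guide the filter slide on it. It carries slide and button.
- filter_slide (a joint): Travel of the black filter slide (plate 64 x 170 x 6 mm, white pleats) along the unit's own -y: 0 to 2 mm locked, 0.065 m at its end stop; stays where left, about 2 N friction. A blue block on it (34 x 34 mm, top 36.5 mm off the slope) has the release well. If the button comes up it catches again at about 0.019 m; keep it down until past 0.037 m.
- well_mouth (a point): Centre of the mouth of the release well, in the top face of the blue block; moves with the slide. The well is 10 x 10 mm square with a 2 mm chamfer, its axis square to the slope (35 degrees from vertical). The point's z axis points out of the well along that axis, its y axis is the unit's own y.
- release_button (a joint): How far the red button (8.5 mm square, top 22 mm below the well mouth when up) is pressed along the well axis, m: 0 up, 0.0065 bottomed. Springs back up. It needs about 3 N to start and 7 N to bottom; the slide is unlocked from 0.0045.
- pin_tool: Loose pin tool, 50 g: steel pin 6 mm diameter and 45 mm long, then a dark collar 22 mm diameter and 5 mm thick, then an orange round handle 14 mm diameter and 80 mm long (overall 130 mm). Origin at the pin's free end, z axis along the tool towards the handle. At the start it stands upright in the stand with the collar resting on top, its pin end 5 mm above the bench.
- tool_stand: Fixed aluminium block 50 x 50 mm, 50 mm high on a 62 mm square rubber foot, with one upright central hole 10 mm square, 46 mm deep with a 3 mm chamfer. Origin under its centre on the bench.
- mixing_cup: Loose blue tapered mixing cup, 68 mm diameter, 42 mm high; bystander. Origin under its centre.
- polishing_tin: Loose round tin with blue lid, 64 mm diameter, 28 mm high; bystander. Origin under its centre.
- plaster_model: Loose plaster jaw model, 62 x 66 x 28 mm; bystander. Origin under its centre.
- wax_block: Loose red wax bar, 16 x 70 x 12 mm; bystander. Origin under its centre.
- separator_bottle: Loose white bottle with blue cap, 42 mm diameter, 103 mm high; bystander. Origin under its centre.
- stain_liquid: Loose white bottle with black cap, 30 mm diameter, 70 mm high; bystander. Origin under its centre.
- etch_liquid: Loose orange bottle with white cap, 26 mm diameter, 63 mm high; bystander. Origin under its centre.
Not all that is in view belongs to the job. What is meant by the pin_tool is not purple, turquoise or yellow, and is the smaller of those in its own colour.

How it is judged:
On the way, in this order (a step that is already met when the one before it is completed fails the run):
1. the pin tool is lifted out of its stand (z of pin_tool in the frame of tool_stand above 0.055 m), for 0.1 s.
2. the pin tool, leaning over into the well, holds the release button down while the slide is still home (value of joint release_button above 0.004 m and contact force between pin_tool and suction_unit above 1 N and angle between pin_tool's own z axis and vertical above 0.35 rad and value of joint filter_slide below 0.012 m), for 0.05 s.
3. the filter slide is pushed fully out (value of joint filter_slide above 0.055 m), for 0.2 s.
At the end, for the whole second after the job is handed in: The filter slide stands fully out (at least 55 of its 65 mm) with the release button up again, and the pin tool stands at rest in the stand's hole: pin end within 6 mm of the hole's axis, collar within 7 mm of the stand's top, within 0.12 rad of upright (value of joint filter_slide above 0.055 m and value of joint release_button below 0.002 m and horizontal distance between pin_tool and tool_stand below 0.006 m and z of pin_tool in the frame of tool_stand below 0.012 m and angle between pin_tool's own z axis and vertical below 0.12 rad and linear speed of pin_tool below 0.02 m/s); the robot touches nothing.
It fails at once if the unit or its latch is forced: more than 30 N from the pin tool, fingers or arm (contact force between any of pin_tool, the arm, the fingers and suction_unit above 30 N).
It fails at once if a bystander is moved more than 20 mm (distance of any of mixing_cup, polishing_tin, plaster_model, wax_block, separator_bottle, stain_liquid, etch_liquid from where it was at the start of the episode above 0.02 m).
It also fails if it takes over 72 s, if anything falls off the work surface, if the arm or the gripper's body presses on something with over 40 N, if the wrist force passes 120 N, or if a joint passes its speed limit or range.

## Working session

There is one attempt and no reset: what is moved stays moved. The work goes in short steps, each a Python script; the robot and the scene stay as the last script left them, time stands still between calls to the robot, and variables do not carry over. Pictures are saved under pics/ and viewed, and the job is handed in when it is done.

```bash
ls; mkdir -p pics; cat > h.py <<'E'
import numpy as np, cv2
from station import *
def snap(n,f):
    im=read_camera(n); cv2.imwrite('pics/'+f+'.png',im[:,:,::-1]); return im
E
python3 - <<'E'
from h import *
for n in ['side','top','wrist']:
    snap(n,n+'0'); i=camera_info(n); print(n,{k:np.round(v,4).tolist() for k,v in i.items()})
print(get_time(),get_ee_rot(),get_tcp_pos(),get_grip_width(),get_ft_force())
E
```

```text
pics
side {'intrinsics': [[499.3272, 0.0, 313.699], [0.0, 499.3272, 232.6034], [0.0, 0.0, 1.0]], 'dist': [-0.0075, 0.0, 0.0, 0.0, 0.0], 'T': [[-0.8341, 0.3207, -0.4488, 0.0584], [-0.5512, -0.4521, 0.7013, 0.7639], [0.022, 0.8323, 0.5538, 0.7028], [0.0, 0.0, 0.0, 1.0]]}
top {'intrinsics': [[434.6988, 0.0, 321.4198], [0.0, 434.6988, 239.6103], [0.0, 0.0, 1.0]], 'dist': [-0.1047, 0.0, 0.0, 0.0, 0.0], 'T': [[0.0032, 0.9805, -0.1966, 0.3219], [-1.0, 0.0046, 0.0068, -0.0004], [0.0075, 0.1966, 0.9805, 1.202], [0.0, 0.0, 0.0, 1.0]]}
wrist {'intrinsics': [[381.6503, 0.0, 318.3446], [0.0, 381.6503, 235.5129], [0.0, 0.0, 1.0]], 'dist': [-0.0088, 0.0, 0.0, 0.0, 0.0], 'tool_from_camera': [[1.0, -0.0001, -0.0007, -0.0008], [-0.0003, -0.957, -0.2901, -0.0812], [-0.0007, 0.2901, -0.957, -0.1996], [0.0, 0.0, 0.0, 1.0]]}
0.15 [-3.45188089e-04  8.35361374e-01 -5.49700846e-01 -4.84789209e-04] [ 0.24714828 -0.5735501   0.18457184] 0.9999529363841657 [-1.06420919  0.39493705  0.45957242]
```

View pics/side0.png

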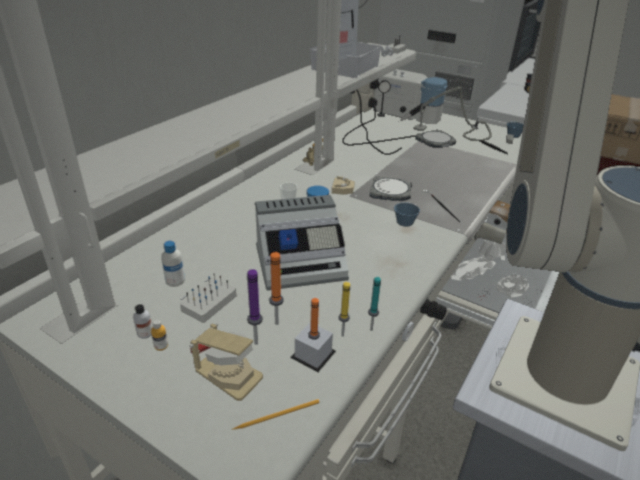

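View pics/top0.png

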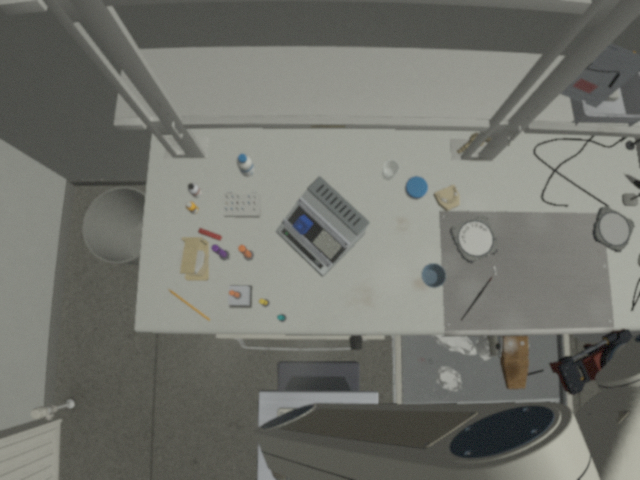

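View pics/wrist0.png

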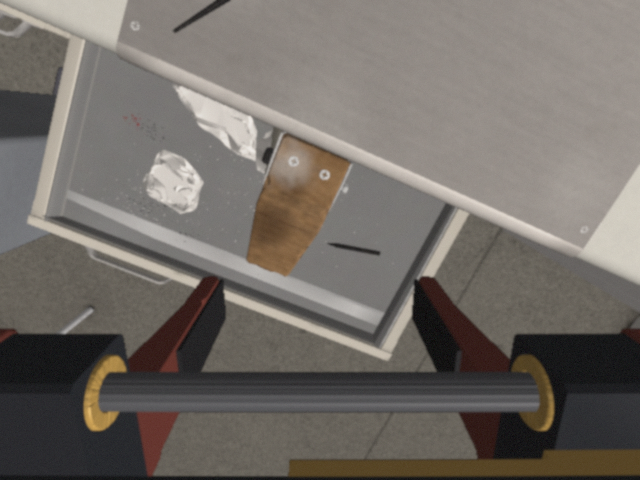

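Candidates (side image): purple (254,296), large orange (276,278), small orange in the aluminium stand (314,317), yellow (345,300), turquoise (376,296). The description points to the small orange one in the stand; I'll check it with crops.

```bash
python3 - <<'E'
import cv2
s=cv2.imread('pics/side0.png');t=cv2.imread('pics/top0.png')
def c(im,x0,y0,w,h,k,n): cv2.imwrite('pics/'+n+'.png',cv2.resize(im[y0:y0+h,x0:x0+w],None,fx=k,fy=k,interpolation=cv2.INTER_CUBIC))
c(s,235,185,160,120,5,'s_unit');c(s,240,240,160,130,4,'s_tool');c(t,270,170,110,110,5,'t_unit');c(t,170,230,130,90,5,'t_tool')
E
```

```text
(no output)
```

View pics/s_unit.png

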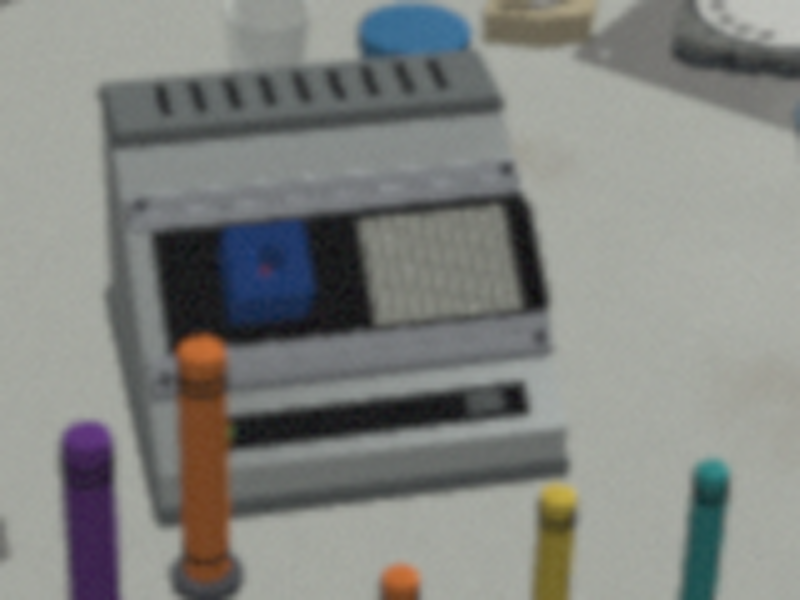

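View pics/s_tool.png

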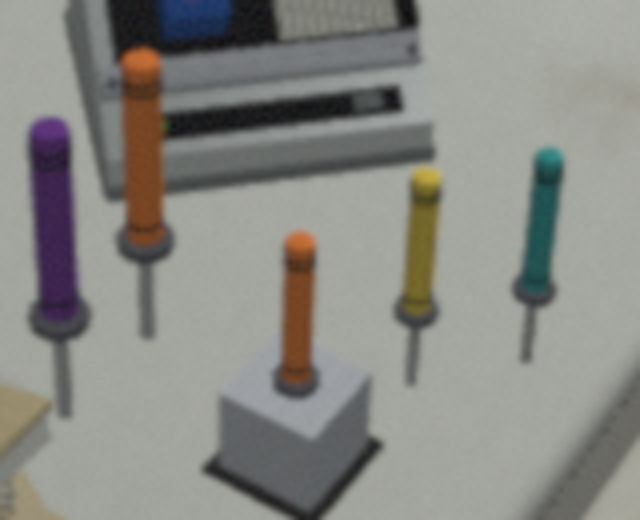

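View pics/t_unit.png

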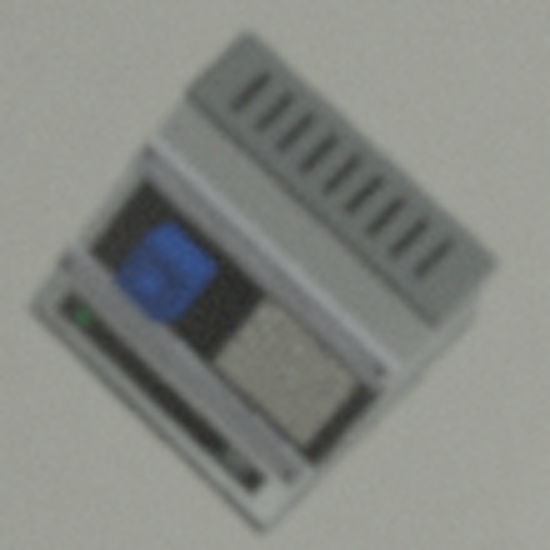

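View pics/t_tool.png

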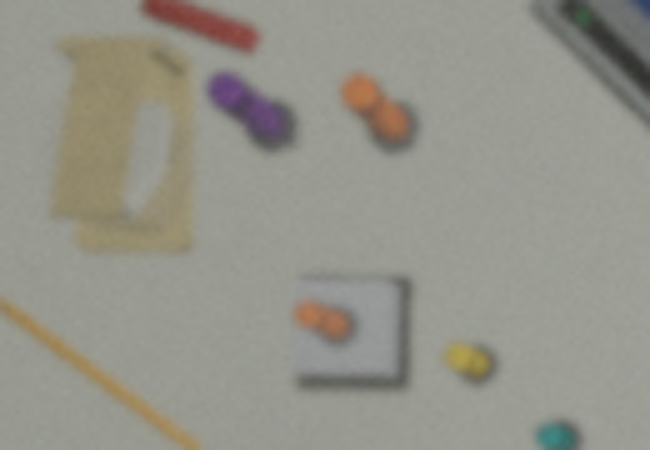

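```bash
cat >> h.py <<'E'
from scipy.spatial.transform import Rotation as R
def q2R(q): return R.from_quat([q[1],q[2],q[3],q[0]]).as_matrix()
def R2q(M):
    x,y,z,w=R.from_matrix(M).as_quat(); return np.array([w,x,y,z])
def camT(n,pose=None):
    i=camera_info(n)
    if n!='wrist': return i,np.array(i['T'])
    T=np.eye(4); p,q=pose if pose else (get_tcp_pos(),get_ee_rot())
    T[:3,:3]=q2R(q);T[:3,3]=p
    return i,T@np.array(i['tool_from_camera'])
def ray(n,px,pose=None):
    i,T=camT(n,pose)
    u=cv2.undistortPoints(np.array([[px]],float),np.array(i['intrinsics']),np.array(i['dist']))[0,0]
    d=T[:3,:3]@np.array([u[0],-u[1],-1.]); return T[:3,3],d/np.linalg.norm(d)
def onplane(n,px,z,pose=None):
    o,d=ray(n,px,pose); return o+d*(z-o[2])/d[2]
def tri(rays):
    A=np.zeros((3,3));b=np.zeros(3)
    for o,d in rays:
        P=np.eye(3)-np.outer(d,d);A+=P;b+=P@o
    x=np.linalg.solve(A,b); return x,[np.linalg.norm((np.eye(3)-np.outer(d,d))@(x-o)) for o,d in rays]
def proj(n,X,pose=None):
    i,T=camT(n,pose); p=np.linalg.inv(T)@np.append(X,1)
    o,_=cv2.projectPoints(np.array([[p[0],-p[1],-p[2]]]),np.zeros(3),np.zeros(3),np.array(i['intrinsics']),np.array(i['dist'])); return o.ravel()
E
python3 - <<'E'
from h import *
print('tooltop',tri([ray('side',(315,300.5)),ray('top',(231.6,292.6))]))
print('collar z55', onplane('top',(170+338/5,230+325/5),.055), onplane('side',(240+297/4,240+378/4),.055))
print('block',tri([ray('side',(289,237)),ray('top',(270+165/5,170+268/5))]))
# vent back top corners: (105,90),(480,55) side ; (185,95)?,(250,30),(495,262) top
T=lambda x,y:(270+x/5,170+y/5); S=lambda x,y:(235+x/5,185+y/5)
for n,a,b in [('backL',(102,88),(250,33)),('backR',(480,55),(495,262)),('frontR',(565,470),(262,533)),('frontL',(165,520),(32,308)),
  ('slideTR',(527,197),(383,390)),('slideTL',(155,232),(145,183))]:
    print(n,tri([ray('side',S(*a)),ray('top',T(*b))]))
for n,p in [('yel',(170+480/5,230+362/5)),('teal',(170+560/5,230+437/5)),('org',(170+392/5,230+122/5))]: print(n,onplane('top',p,.05))
E
```

```text
tooltop (array([0.40327492, 0.21355166, 0.13060517]), [np.float64(0.000875092658442379), np.float64(0.000875092658442408)])
collar z55 [0.40199334 0.21207181 0.055     ] [0.40069538 0.21824055 0.055     ]
block (array([0.58566059, 0.03996815, 0.0952179 ]), [np.float64(0.0006999231973257766), np.float64(0.0006999231973256311)])
backL (array([ 0.70933977, -0.00286185,  0.11823733]), [np.float64(0.0015861985170532564), np.float64(0.0015861985170532375)])
backR (array([ 0.58452444, -0.12992648,  0.11911504]), [np.float64(0.00013171362195578282), np.float64(0.00013171362195557725)])
frontR (array([ 0.45909442, -0.01122065,  0.00302408]), [np.float64(0.0013053066618512858), np.float64(0.001305306661851279)])
frontL (array([0.58462352, 0.11848599, 0.00344211]), [np.float64(7.161758283848508e-05), np.float64(7.16175828385568e-05)])
slideTR (array([ 0.5227684 , -0.07350861,  0.0913908 ]), [np.float64(0.00012269849909563518), np.float64(0.00012269849909574143)])
slideTL (array([0.63443826, 0.05263287, 0.09677229]), [np.float64(0.0027401852868992062), np.float64(0.0027401852868994127)])
yel [0.38349183 0.13711373 0.05      ]
teal [0.34466541 0.09420526 0.05      ]
org [0.51139312 0.18790536 0.05      ]
```

```bash
cat >> h.py <<'E'
PSI=np.radians(-44.2)
def unit():
    xo=np.array([np.cos(PSI),np.sin(PSI),0]); yo=np.array([-np.sin(PSI),np.cos(PSI),0]); z=np.array([0,0,1.])
    a=np.radians(35); n=-np.sin(a)*xo+np.cos(a)*z; return xo,yo,n
def Rz(z,x):
    z=z/np.linalg.norm(z); x=x-z*(x@z); x/=np.linalg.norm(x); return np.column_stack([x,np.cross(z,x),z])
E
python3 - <<'E'
from h import *
xo,yo,n=unit(); M=np.array([.585,.04,.096])
for s in (1,-1):
  q=R2q(Rz(-n,s*yo))
  for d in (.03,.07,.15,.2):
    for k in (0,-.065):
      j=inverse_kinematics(M+n*d+k*yo,q); print(s,d,k,None if j is None else np.round(j,2))
P=np.array([.402,.213,0])
for a in range(0,360,30):
  q=R2q(Rz(np.array([0,0,-1.]),np.array([np.cos(np.radians(a)),np.sin(np.radians(a)),0])))
  print(a,[None if (j:=inverse_kinematics(P+[0,0,h],q)) is None else np.round(j,2) for h in (.07,.2)])
E
```

```text
1 0.03 0 [ 0.39  0.41  2.05 -0.99  0.68  0.39]
1 0.03 -0.065 [ 0.33  0.34  2.17 -1.08  0.62  0.44]
1 0.07 0 [ 0.44  0.34  2.05 -0.91  0.74  0.33]
1 0.07 -0.065 [ 0.38  0.26  2.17 -0.97  0.69  0.35]
1 0.15 0 [ 0.53  0.21  2.03 -0.79  0.9   0.24]
1 0.15 -0.065 [ 0.49  0.11  2.15 -0.81  0.85  0.23]
1 0.2 0 [ 0.6   0.14  2.   -0.73  1.    0.2 ]
1 0.2 -0.065 [ 0.56  0.03  2.12 -0.74  0.97  0.19]
-1 0.03 0 None
-1 0.03 -0.065 None
-1 0.07 0 None
-1 0.07 -0.065 None
-1 0.15 0 None
-1 0.15 -0.065 None
-1 0.2 0 None
-1 0.2 -0.065 None
0 [array([ 0.46,  0.37,  2.08, -0.  ,  0.7 ,  0.46]), array([ 0.46,  0.15,  1.98, -0.  ,  1.01,  0.46])]
30 [array([ 0.46,  0.37,  2.08, -0.  ,  0.7 , -0.06]), array([ 0.46,  0.15,  1.98, -0.  ,  1.01, -0.06])]
60 [array([ 0.46,  0.37,  2.08, -0.  ,  0.7 , -0.59]), array([ 0.46,  0.15,  1.98, -0.  ,  1.01, -0.59])]
90 [array([ 0.46,  0.37,  2.08, -0.  ,  0.7 , -1.11]), array([ 0.46,  0.15,  1.98, -0.  ,  1.01, -1.11])]
120 [array([ 0.46,  0.37,  2.08, -0.  ,  0.7 , -1.63]), array([ 0.46,  0.15,  1.98, -0.  ,  1.01, -1.63])]
150 [array([ 0.46,  0.37,  2.08, -0.  ,  0.7 , -2.16]), array([ 0.46,  0.15,  1.98, -0.  ,  1.01, -2.16])]
180 [None, None]
210 [None, None]
240 [None, None]
270 [array([ 0.46,  0.37,  2.08, -0.  ,  0.7 ,  2.03]), array([ 0.46,  0.15,  1.98, -0.  ,  1.01,  2.03])]
300 [array([ 0.46,  0.37,  2.08, -0.  ,  0.7 ,  1.51]), array([ 0.46,  0.15,  1.98, -0.  ,  1.01,  1.51])]
330 [array([ 0.46,  0.37,  2.08, -0.  ,  0.7 ,  0.98]), array([ 0.46,  0.15,  1.98, -0.  ,  1.01,  0.98])]
```

```bash
python3 - <<'E'
from h import *
xo,yo,n=unit(); M=np.array([.585,.04,.096])
q=R2q(Rz(-n,yo))
p=get_tcp_pos(); movel([p[0],p[1],.26],v=.3)
move_pose(M+n*.16,q)
movel(M+n*.07,v=.3); wait(.2)
np.save('vw.npy',np.concatenate([get_tcp_pos(),get_ee_rot()]));snap('wrist','w_well')
P=np.array([.402,.213,0]);a=np.radians(-40)
q2=R2q(Rz(np.array([0,0,-1.]),np.array([np.cos(a),np.sin(a),0])))
movel(M+n*.16,v=.3); command_gripper(.45)
move_pose(P+[0,0,.23],q2);wait(.2)
np.save('vt.npy',np.concatenate([get_tcp_pos(),get_ee_rot()]));snap('wrist','w_tool'); print(get_time(),get_tcp_pos())
E
```

```text
6.3583 [0.40181403 0.2128606  0.22964642]
```

View pics/w_well.png

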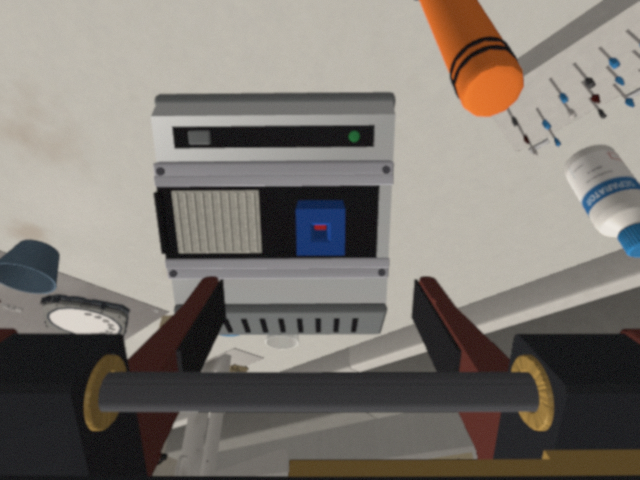

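View pics/w_tool.png

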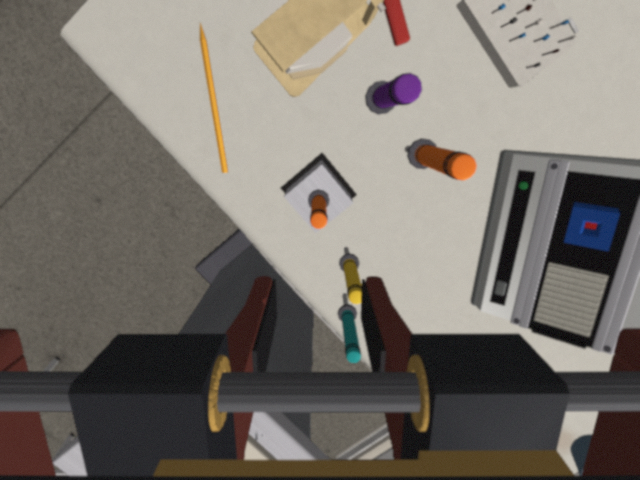

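```bash
python3 - <<'E'
import cv2
s=cv2.imread('pics/w_well.png');t=cv2.imread('pics/w_tool.png')
def c(im,x0,y0,w,h,k,n): cv2.imwrite('pics/'+n+'.png',cv2.resize(im[y0:y0+h,x0:x0+w],None,fx=k,fy=k,interpolation=cv2.INTER_CUBIC))
c(s,285,190,75,75,8,'c_well');c(t,270,145,100,100,6,'c_tool')
E
```

```text
(no output)
```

View pics/c_well.png

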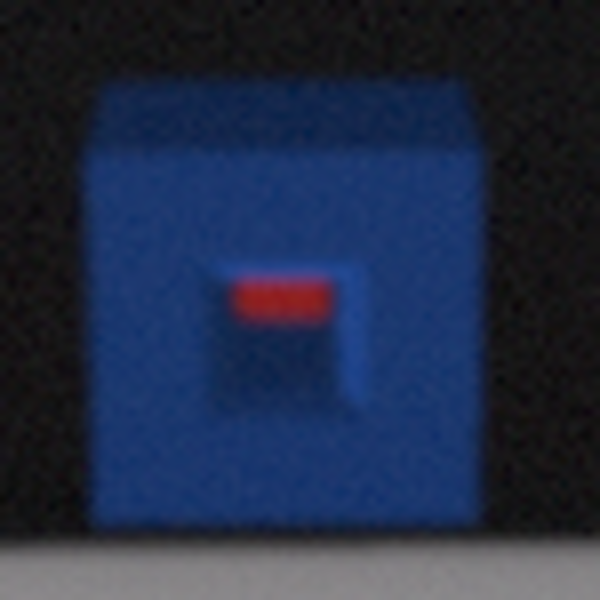

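View pics/c_tool.png

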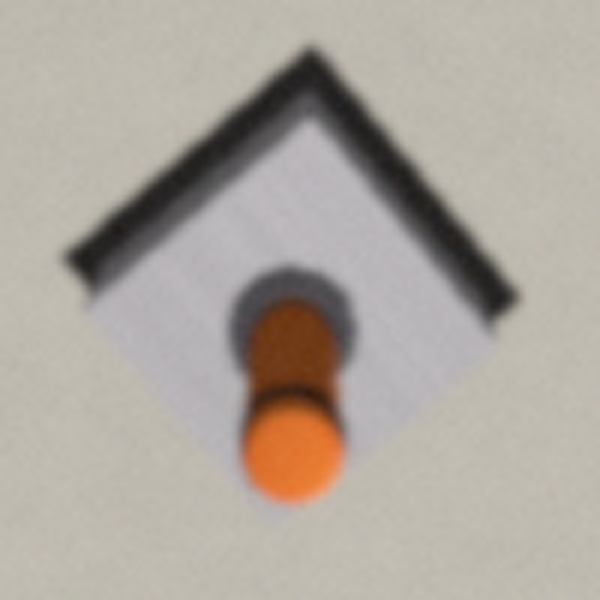

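```bash
python3 - <<'E'
from h import *
vw=np.load('vw.npy');vt=np.load('vt.npy');pw=(vw[:3],vw[3:]);pt=(vt[:3],vt[3:])
cr=lambda x0,y0,k,x,y:(x0+(x+.5)/k-.5,y0+(y+.5)/k-.5)
print('handle',onplane('wrist',cr(270,145,6,293,452),.1345,pt))
print('collar',onplane('wrist',cr(270,145,6,293,326),.055,pt))
print('stand',onplane('wrist',cr(270,145,6,293.5,320),.05,pt),[onplane('wrist',cr(270,145,6,*c),.05,pt)[:2].round(4) for c in [(312,118),(88,303),(278,525),(497,335)]])
xo,yo,n=unit()
o,d=ray('wrist',cr(285,190,8,287,337),pw)
for s in (.26,.265,.27,.275,.28,.29): print(s,(o+d*s).round(4))
# screws
for a in [(160,171),(387,170),(173,272),(381,272)]:
  print(a, ray('wrist',a,pw)[1]@np.column_stack([xo,yo,n]))
i=cv2.imread('pics/w_tool.png')
for nm,im,x,y,w,k in [('a','w_tool',555,190,75,8),('b','side0',265,215,45,13),('c','top0',285,205,40,15)]:
  m=cv2.imread(f'pics/{im}.png')[y:y+w,x:x+w]; cv2.imwrite(f'pics/z{nm}.png',cv2.resize(m,None,fx=k,fy=k,interpolation=cv2.INTER_CUBIC))
E
```

```text
handle [0.40502894 0.21642668 0.1345    ]
collar [0.40564809 0.21705245 0.055     ]
stand [0.40572254 0.2170033  0.05      ] [array([0.4296, 0.2408]), array([0.3812, 0.2413]), array([0.3806, 0.1912]), array([0.4304, 0.1931])]
0.26 [0.5735 0.0549 0.1093]
0.265 [0.5763 0.0522 0.1062]
0.27 [0.5792 0.0495 0.1031]
0.275 [0.582  0.0468 0.0999]
0.28 [0.5848 0.0441 0.0968]
0.29 [0.5905 0.0387 0.0906]
(160, 171) [ 0.6235387  -0.37657337 -0.91886609]
(387, 170) [ 0.66111428  0.1774491  -0.9763607 ]
(173, 272) [ 0.78810048 -0.35258703 -0.8653466 ]
(381, 272) [ 0.83124799  0.16377552 -0.91194166]
```

View pics/za.png

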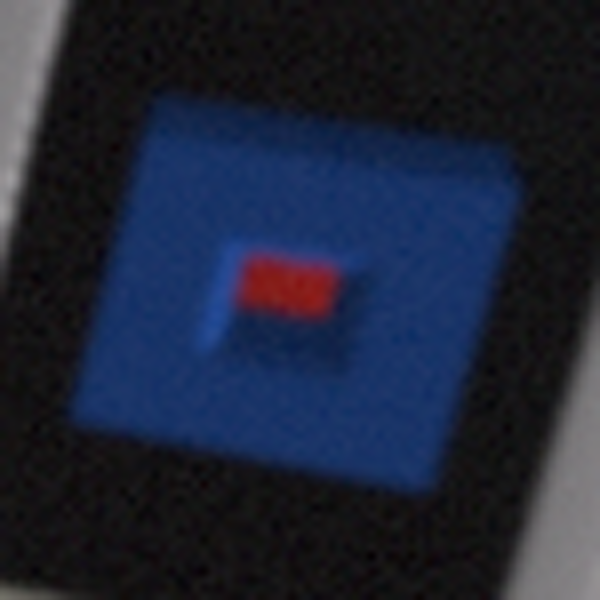

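View pics/zb.png

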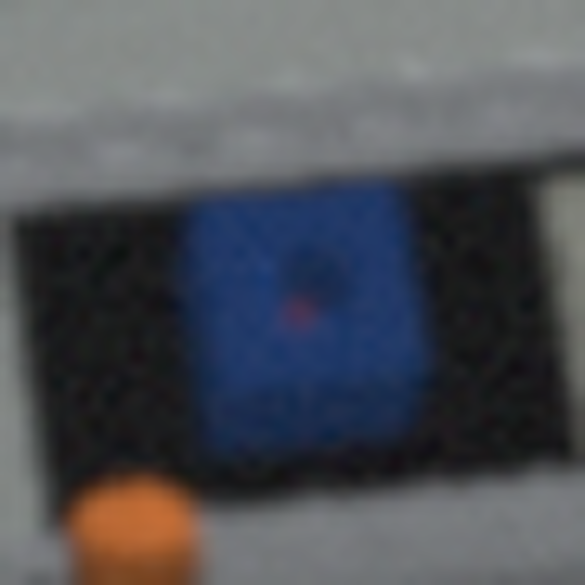

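View pics/zc.png

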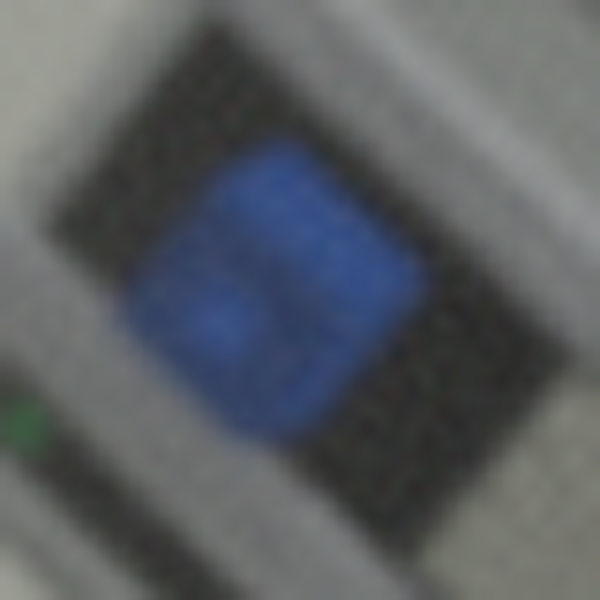

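```bash
python3 - <<'E'
from h import *
vw=np.load('vw.npy');vt=np.load('vt.npy');pw=(vw[:3],vw[3:]);pt=(vt[:3],vt[3:])
cr=lambda x0,y0,k,x,y:(x0+(x+.5)/k-.5,y0+(y+.5)/k-.5)
r1=ray('wrist',cr(285,190,8,287,337),pw);r2=ray('wrist',cr(555,190,8,285,309),pt);r3=ray('side',cr(265,215,13,309,280))
X,e=tri([r1,r2]);print(X,e);Y,e=tri([r1,r2,r3]);print(Y,e);print(tri([r1,r3]))
for Q in (X,Y):
  p=proj('top',Q);print('top crop',(p-[285,205])*15, proj('side',Q), proj('wrist',Q,pt))
# unit pose: outer corners from screws
xo,yo,n=unit()
print('r1 in slope frame', [r1[1]@v for v in (xo*np.cos(np.radians(35))+np.array([0,0,np.sin(np.radians(35))]),yo,n)], np.linalg.norm(Y-r1[0]))
U=np.array([.584,-.006,0]); D=Y-U; print('own',D@xo,D@yo,D[2])
xb=D@xo+.0365*np.sin(np.radians(35)); print('pred z',.030+(xb+.085)*np.tan(np.radians(35))+.0365*np.cos(np.radians(35)))
E
```

```text
[0.58228474 0.04643108 0.09963588] [np.float64(7.603900240048099e-05), np.float64(7.603900240050991e-05)]
[0.58066517 0.04835479 0.10284485] [np.float64(0.0010157886084997418), np.float64(0.00042499769748828077), np.float64(0.0009492200245519066)]
(array([0.57786138, 0.05124913, 0.10579244]), [np.float64(0.0008679647083658359), np.float64(0.0008679647083657554)])
top crop [233.46671254 295.45357881] [288.18739375 237.10118728] [590.14695474 228.11035255]
top crop [221.50394812 300.24569721] [288.26419645 236.51838451] [589.94097753 228.62038926]
r1 in slope frame [np.float64(0.28176288161428725), np.float64(0.008120993044240299), np.float64(-0.9594497006182181)] 0.27159720747873906
own -0.04028504035457766 0.03664259434085009 0.10284484831391068
pred z 0.10586802430426083
```

```bash
python3 - <<'E'
from h import *
P=np.array([.4052,.2168,0])
q=get_ee_rot()
movel(P+[0,0,.16],v=.2)
print(movel(P+[0,0,.07],v=.1,until_force=8)); print(get_tcp_pos())
command_gripper(0.0); print(get_grip_width(),get_ft_force(),get_tcp_pos())
wait(.1);np.save('grasp.npy',np.concatenate([get_tcp_pos(),get_ee_rot()]))
snap('side','s_gr')
print(movel(P+[0,0,.19],v=.12,until_force=15)); print(get_ft_force(),get_time(),get_tcp_pos())
snap('wrist','w_lift');snap('side','s_lift')
E
```

```text
False
[0.40567017 0.21704089 0.07051337]
0.1531482029339982 [ 0.52404115 -0.36268742  2.90821221] [0.40538884 0.21692053 0.07021319]
False
[ 0.29638436 -0.62478416 -0.46521721] 9.7417 [0.40467976 0.21651619 0.18930326]
```

View pics/w_lift.png

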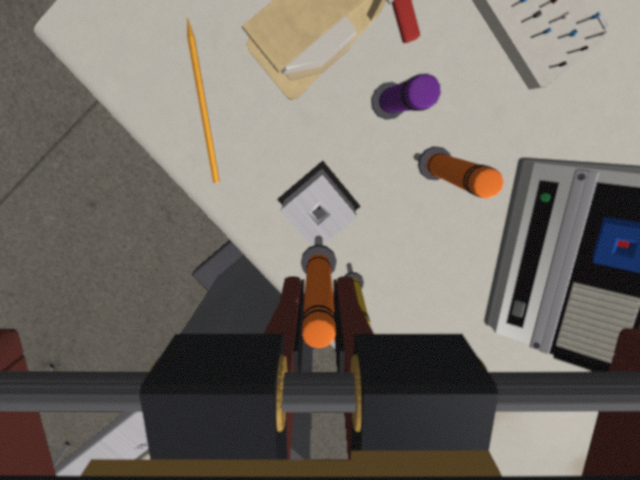

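View pics/s_lift.png

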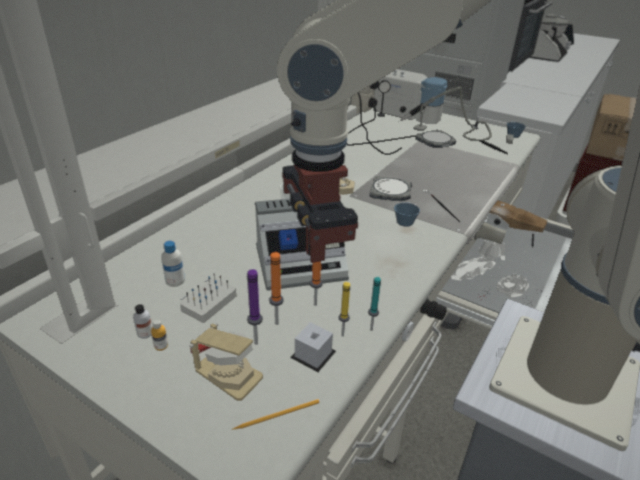

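```bash
python3 - <<'E'
from h import *
p,q=get_tcp_pos(),get_ee_rot();Rm=q2R(q)
for nm,v in [('tip',.065),('collar',.015+.0025),('top',-.065)]: print(nm,proj('wrist',p+Rm@[0,0,v],(p,q)))
im=cv2.imread('pics/w_lift.png')[180:360,250:400]; cv2.imwrite('pics/c_lift.png',cv2.resize(im,None,fx=4,fy=4,interpolation=cv2.INTER_CUBIC))
E
```

```text
tip [318.27521968 237.00955518]
collar [318.29837626 260.05436131]
top [318.37139314 332.68925305]
```

View pics/c_lift.png

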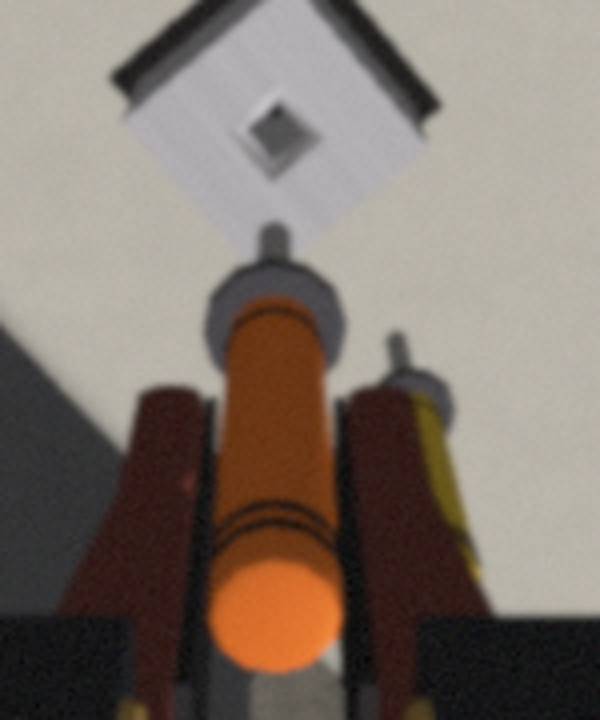

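```bash
python3 - <<'E'
from h import *
vw=np.load('vw.npy');pw=(vw[:3],vw[3:])
print(tri([ray('side',(275.4,256)),ray('top',(242.4,248.4))]),tri([ray('side',(275.4,256)),ray('top',(242.4,248.4)),ray('wrist',(492,88),pw)]))
p,q=get_tcp_pos(),get_ee_rot()
print('hole',onplane('wrist',(250+(276.5)/4-.4,180+135.5/4-.4),.05,(p,q)))
E
```

```text
(array([0.50853776, 0.18514798, 0.1635623 ]), [np.float64(0.0012522346533836463), np.float64(0.001252234653383686)]) (array([0.50835737, 0.18671319, 0.16467509]), [np.float64(0.00046044625652742435), np.float64(0.002573517671065449), np.float64(0.002294835906580313)])
hole [0.40454745 0.21586569 0.05      ]
```

```bash
cat >> h.py <<'E'
M=np.array([.5795,.0492,.1028])
def RW(): return Rz(-unit()[2],unit()[1])
def tcp(d,dx=0,dy=0,k=0): # d: TCP height above mouth along n ; dx,dy tool-frame apparent shift; k slide travel
    Rm=RW(); return M+unit()[2]*d+Rm@[dx,dy,0]-k*unit()[1]
E
python3 - <<'E'
from h import *
p=get_tcp_pos(); movel([p[0],p[1],.27],v=.3)
move_pose(tcp(.16,0,-.0009),R2q(RW()))
movel(tcp(.075,0,-.0009),v=.15); wait(.3)
p,q=get_tcp_pos(),get_ee_rot()
print(p-tcp(.075,0,-.0009),np.abs(np.dot(q,R2q(RW()))),get_time(),get_ft_force())
im=snap('wrist','w_hov'); s=snap('side','s_hov')
c=lambda im,x,y,w,h,k,n:cv2.imwrite(f'pics/{n}.png',cv2.resize(im[y:y+h,x:x+w,::-1],None,fx=k,fy=k,interpolation=cv2.INTER_CUBIC))
c(im,270,180,100,120,6,'c_hov');c(s,230,180,120,90,6,'cs_hov')
np.save('vh.npy',np.concatenate([p,q]))
E
```

```text
[0.00016286 0.00047496 0.00065076] 0.9999997909769803 12.1667 [-0.39346279  0.62041526 -1.38721119]
```

View pics/c_hov.png

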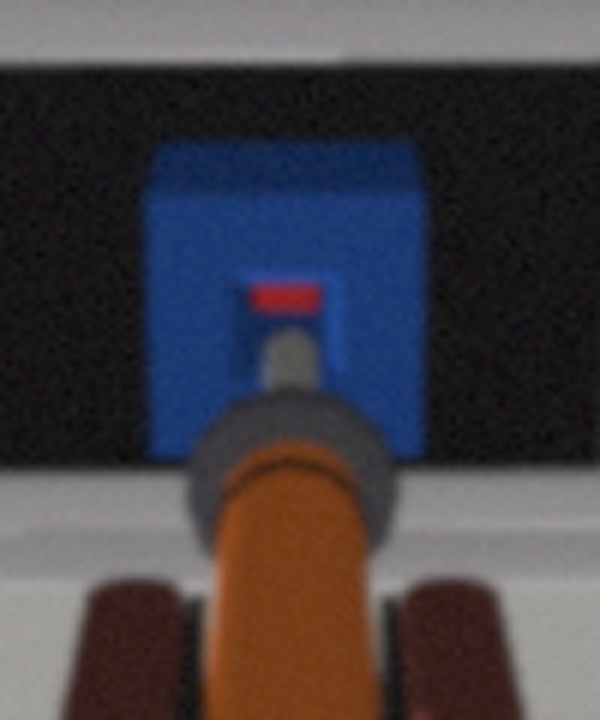

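View pics/cs_hov.png

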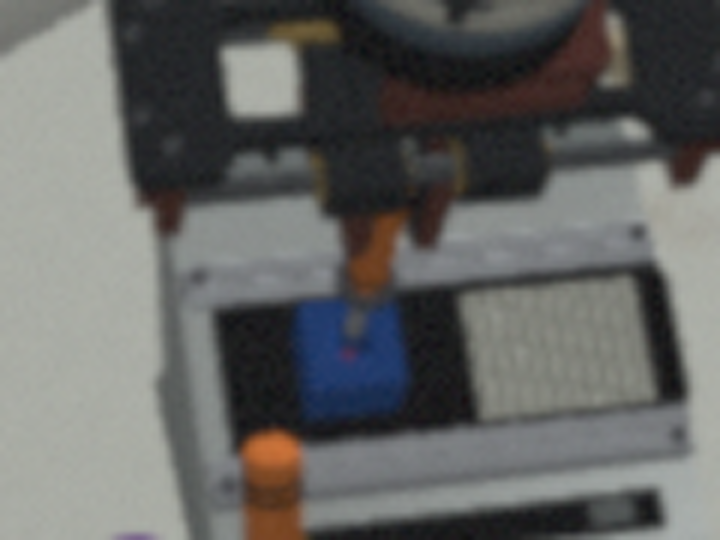

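```bash
python3 - <<'E'
from h import *
n=unit()[2]; D=tcp(.075,0,-.0009)-get_tcp_pos()
f0=get_ft_force()
for d in (.062,.055,.048):
    h=movel(tcp(d,0,-.0009),v=.03,until_force=4); f=get_ft_force()-f0
    print(d,h,((get_tcp_pos()-M)@n).round(4),(RW().T@f).round(2))
    if h: break
print(get_time()); im=snap('wrist','w_in')
cv2.imwrite('pics/c_in.png',cv2.resize(im[180:300,270:370,::-1],None,fx=6,fy=6,interpolation=cv2.INTER_CUBIC))
E
```

```text
0.062 False 0.0618 [-0.62 -0.19  0.54]
0.055 False 0.0548 [-0.42 -0.63  0.67]
0.048 False 0.0478 [-1.42 -0.3   0.75]
13.6167
```

View pics/c_in.png

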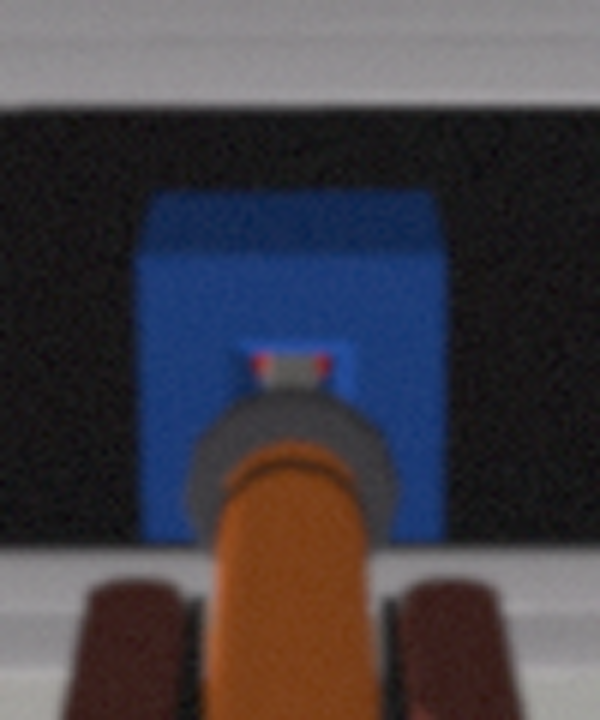

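```bash
python3 - <<'E'
from h import *
n=unit()[2]
f0=np.mean([get_ft_force() for _ in range(5)],0)
for d in np.arange(.046,.031,-.001):
    h=movel(tcp(d,0,-.0009),v=.02,until_force=6); wait(.05); f=RW().T@(np.mean([get_ft_force() for _ in range(4)],0)-f0)
    print(round(d,4),h,((get_tcp_pos()-M)@n).round(4),f.round(2))
    if -f[2]>7.5 or h: break
print(get_time(),get_grip_width())
E
```

```text
0.046 False 0.046 [-0.66  0.28 -0.09]
0.045 False 0.0452 [-1.1   0.43 -3.15]
0.044 False 0.0441 [-0.77  0.64 -3.95]
0.043 False 0.043 [ 0.53 -0.76 -4.49]
0.042 False 0.042 [ 0.7   0.61 -5.43]
0.041 False 0.041 [ 0.41  0.15 -5.74]
0.04 False 0.04 [ 0.13 -0.87 -5.83]
0.039 False 0.039 [-0.43  0.46 -6.49]
0.038 False 0.0386 [ -0.81  -0.78 -13.93]
16.3667 0.15452866109424748
```

```bash
python3 - <<'E'
from h import *
n=unit()[2]
d=.0393
movel(tcp(d,0,-.0009),v=.02); wait(.1)
f0=np.load('f0.npy') if False else None
def F(): return RW().T@np.mean([get_ft_force() for _ in range(5)],0)
b=F(); print('start',b.round(2),get_tcp_pos())
for k in (.002,.004,.008,.014,.020,.027,.034,.041,.048,.055,.062):
    h=movel(tcp(d,0,-.0009,k),v=.04,until_force=12); wait(.05); f=F()-b
    print(k,h,((get_tcp_pos()-M)@n).round(4),d,f.round(2),(-(get_tcp_pos()-M)@unit()[1]).round(4))
    if h: break
    if f[2]<-2.5: d+=.0003
    elif f[2]>1.5: d-=.0004
print(get_time(),get_grip_width())
snap('side','s_push'); snap('wrist','w_push')
E
```

```text
start [ 0.63 -0.57 -5.78] [0.5628427  0.06545076 0.13449089]
0.002 False 0.0394 0.0393 [0.97 0.82 0.03] 0.0017
0.004 False 0.0393 0.0393 [ 0.85 -0.17 -0.18] 0.004
0.008 False 0.0393 0.0393 [ 0.27  0.09 -0.36] 0.0083
0.014 False 0.0392 0.0393 [-0.44  0.48  0.09] 0.0144
0.02 False 0.0393 0.0393 [ 0.41  0.84 -0.24] 0.0203
0.027 False 0.0393 0.0393 [ 0.69  0.63 -0.76] 0.0275
0.034 False 0.0393 0.0393 [-0.26  0.6  -0.57] 0.0345
0.041 False 0.0393 0.0393 [-0.01  0.33 -0.14] 0.0414
0.048 False 0.0393 0.0393 [0.48 0.14 0.1 ] 0.0484
0.055 False 0.0393 0.0393 [0.39 1.27 0.37] 0.0555
0.062 False 0.0393 0.0393 [-0.1   0.76 -0.65] 0.0626
20.5667 0.15024283158452598
```

View pics/s_push.png

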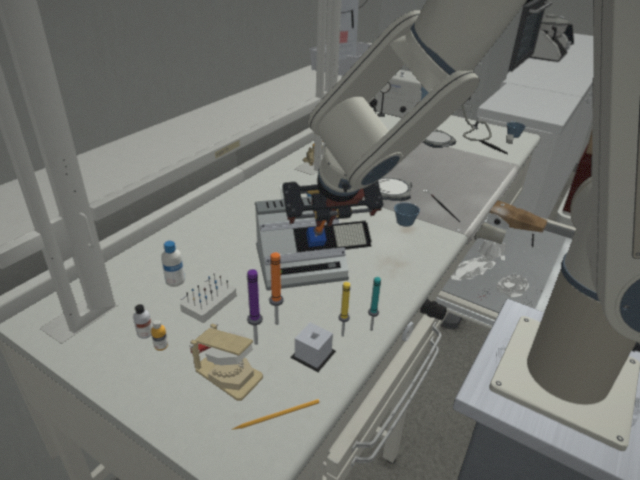

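View pics/w_push.png

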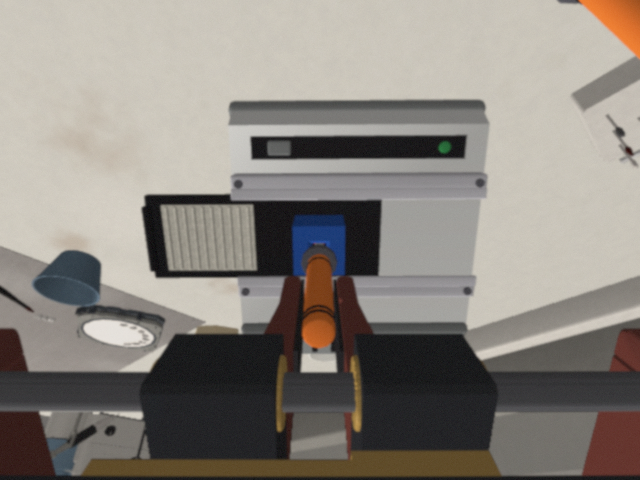

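```bash
python3 - <<'E'
from h import *
n=unit()[2]; d=.0393
print(movel(tcp(d,0,-.0009,.068),v=.02,until_force=5),(-(get_tcp_pos()-M)@unit()[1]).round(4),RW().T@get_ft_force())
k=-(get_tcp_pos()-M)@unit()[1]; wait(.25)
movel(tcp(d,0,-.0009,k-.0015),v=.02)
movel(tcp(.075,0,-.0009,k-.0015),v=.05); 
wait(.1);p,q=get_tcp_pos(),get_ee_rot()
im=snap('wrist','w_out'); print(k,get_time(),get_ft_force())
movel(tcp(.16,0,-.0009,k-.0015),v=.25)
P=np.array([.4050,.2165,0]);a=np.radians(-40)
g=np.load('grasp.npy')
move_pose([P[0],P[1],.21],g[3:]); wait(.3); print(get_tcp_pos(),get_time())
np.save('vs.npy',np.concatenate([get_tcp_pos(),get_ee_rot()]));im=snap('wrist','w_st')
cv2.imwrite('pics/c_st.png',cv2.resize(im[180:360,250:400,::-1],None,fx=4,fy=4,interpolation=cv2.INTER_CUBIC))
E
```

```text
False 0.0678 [ 2.84542632  0.1974036  -5.54413212]
0.06781814695892263 22.6333 [ 0.27098936  0.11662419 -0.5823335 ]
[0.40477074 0.21629105 0.20985459] 24.3167
```

View pics/w_out.png

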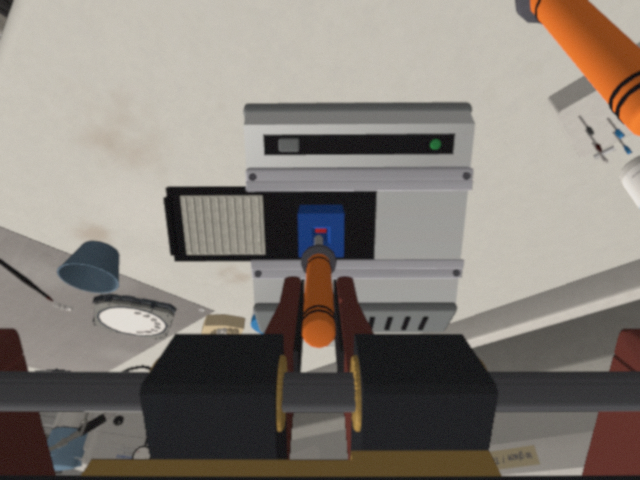

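View pics/c_st.png

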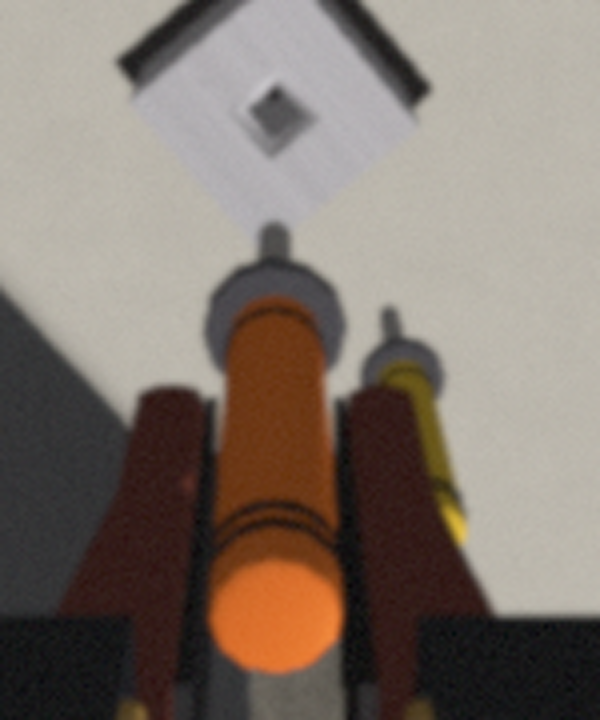

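```bash
python3 - <<'E'
from h import *
g=np.load('grasp.npy');P=g[:3].copy()
movel([P[0],P[1],.135],v=.12); wait(.1)
for z in (.118,.1,.08,P[2]+.0015,P[2]-.002):
    h=movel([P[0],P[1],z],v=.04,until_force=5); print(z,h,get_tcp_pos().round(4),get_ft_force().round(2))
    if h: break
im=snap('side','s_ins');print(get_time())
cv2.imwrite('pics/c_ins.png',cv2.resize(im[270:370,265:365,::-1],None,fx=6,fy=6,interpolation=cv2.INTER_CUBIC))
E
```

```text
0.118 False [0.4052 0.2168 0.1177] [-0.49  0.2  -0.92]
0.1 False [0.4053 0.2169 0.0998] [ 0.86  0.66 -1.18]
0.08 False [0.4053 0.2169 0.0799] [ 0.73 -0.61 -1.23]
0.07167544670111814 False [0.4051 0.2168 0.0714] [ 0.88  0.15 -0.17]
0.06817544670111814 False [0.4062 0.2174 0.0689] [-0.74  0.74  7.84]
27.725
```

View pics/c_ins.png

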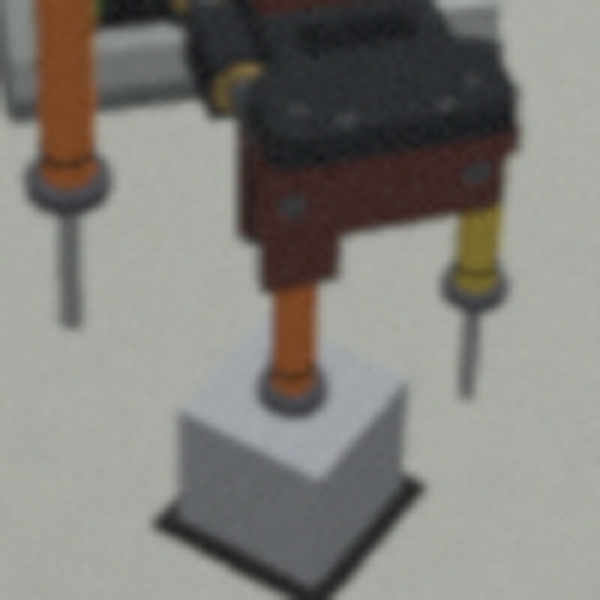

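Collar is seated on the stand (8 N contact). Release, back off and check.

```bash
python3 - <<'E'
from h import *
p=get_tcp_pos(); movel([p[0],p[1],p[2]+.0008],v=.02)
command_gripper(.4); wait(.2)
p=get_tcp_pos(); movel([p[0],p[1],.17],v=.12); movel([p[0],p[1],.25],v=.25); wait(.3)
np.save('ve.npy',np.concatenate([get_tcp_pos(),get_ee_rot()]))
a=snap('wrist','w_end');b=snap('side','s_end');print(get_time(),get_ft_force())
cv2.imwrite('pics/c_end.png',np.hstack([cv2.resize(a[130:250,260:390,::-1],(390,360),interpolation=cv2.INTER_CUBIC),cv2.resize(b[180:370,235:425,::-1],(400,360),interpolation=cv2.INTER_CUBIC)]))
E
```

```text
30.575 [-0.58927269  0.45767894  0.83349606]
```

View pics/c_end.png

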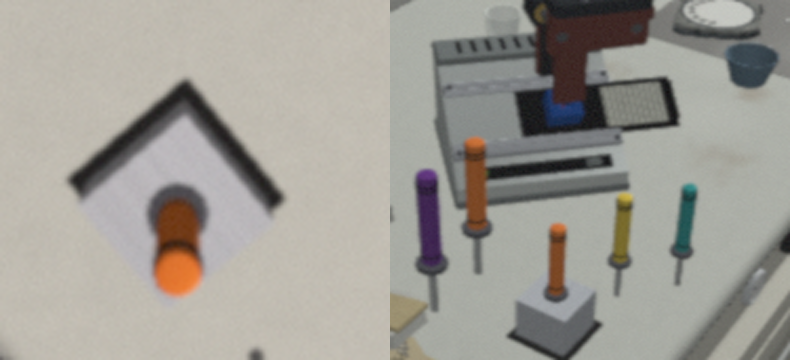

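View pics/w_end.png

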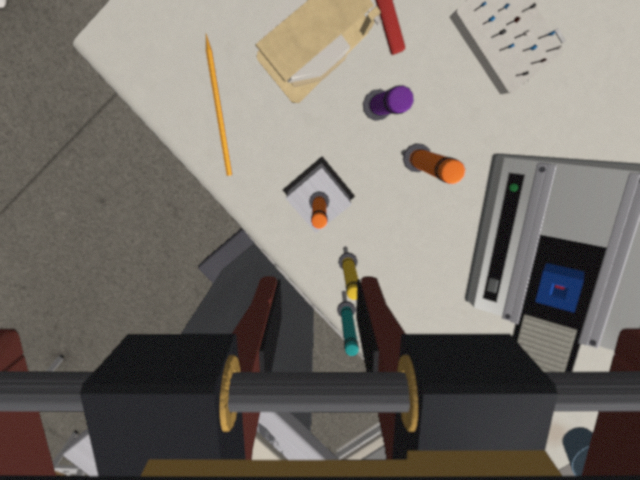

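```bash
python3 - <<'E'
from h import *
v=np.load('ve.npy');pv=(v[:3],v[3:]);n=unit()[2]
o,d=ray('wrist',(559.5,289),pv); X=o+d*(((M-o)@n)/(d@n)); print('slide',-(X-M)@unit()[1], 'axial offset',(X-M)@Rz(-n,unit()[1])[:,1])
print('handle top',onplane('wrist',(260+177.5/3,130+272/3),.1345,pv),'collar',onplane('wrist',(260+177/3,130+213/3),.055,pv))
job_done(); print(get_time())
E
```

```text
slide 0.06174952641042007 axial offset 0.002192047069877779
handle top [0.40552983 0.21603433 0.1345    ] collar [0.40573129 0.21633799 0.055     ]
the job is handed in; nothing more can be done
the job is handed in; nothing more can be done
```

I finished the task and handed the job in at about 31 s of the 72 s allowed. The hand-in gives no verdict, so the results below are my own checks.

**What I did:**
- I took the small orange pin tool from its stand and reached square into the leaning well.
- I pressed the button until it bottomed, where the force briefly rose to about 14 N. I then eased back to about 6 N and held it there.
- I pushed the slide out with the button down, then put the tool back upright in the stand. The collar met the stand top at about 8 N.

**Last checks:**
- **Slide:** a wrist-camera sighting put it about 62 mm out, against the 55 mm needed. That sighting was about 2 mm off across the slope. The arm's own push, less the pin's play in the well, suggested about 66 mm, which is the end stop.
- **Button:** its red top shows in the well after I withdrew the pin. I did not measure its height.
- **Pin tool:** its top and collar lie within about 0.4 mm of each other, so it stands upright. It is within about 1 mm of where it stood at the start.
- **Other objects:** those in the final close views look undisturbed. I did not measure their positions, and the bottles, cup and tin were mostly outside those crops.
- **Arm:** the gripper was open and clear of everything at hand-in.

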